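Lock up the wardrobe cabinet

ROBOT

A 7-joint arm with a two-finger parallel gripper is mounted at the origin on the work surface. World frame = base frame: x ahead of the robot, y to its left, z up, the work surface at z = 0. Lengths are in m, angles in rad, forces in N, time in s.
With the tool pointing down it reaches from about 0.425 to 0.825 m from the base axis. Payload 3.6 kg.
Tool frame: the origin (TCP) lies at the very end of the fingers, on their centre line; the grasp point (between the pads) lies 19 mm behind it; z points along the fingers, y is the direction in which the jaws open and shut (so a half turn about z gives the same grasp; the last joint's range is limited). The gripper opens to 93 mm and grips with 3 to 60 N. Pads are 15 mm wide; open, the fingers measure 128 mm over their backs; the gripper's body (75 mm by 188 mm) begins 65 mm behind the grasp point.
Start: joints at [1.113, 0.615, -0.013, 1.423, 0.008, 1.103, -0.04], TCP at [0.272, -0.59, 0.219] pointing down, gripper open.
Joint ranges: [-3.12, 3.12], [-0.3, 2.06], [-1.34, 1.32], [0.26, 2.42], [-1.36, 4.5], [0.01, 1.98], [-2.84, 2.84]. Speed limits (rad/s): [2.79, 2.79, 3.14, 3.14, 3.14, 3.14, 3.14].

INTERFACE

Orientations are given as a unit quaternion [x, y, z, w].
In Python, from bench import * gives the robot as it stands.
- The arm moves only by the shell command python3 -m handwheel 'ROWS' [FORCE]. ROWS is JSON, a list of rows, each a list of 7 numbers: the shift along the tool's x, y, z in m, then the turn, a rotation vector about the tool's x, y, z in rad, then the gripper command: -1 is shut, 1 is fully open, values between are in proportion. In form: [[tx, ty, tz, rx, ry, rz, claw], ...]. A call has exactly 5 rows; each row is the pose to reach, as a shift and turn from the pose commanded when the call began, along the tool's axes at that moment; what a row does not reach only later rows make up. A row lasts 1/8 s, in which the tool goes at most 62.5 mm and 10.7 degrees, less where a joint would pass 70% of its speed; a pose out of reach is approached as far as the arm can. A call with a gripper value outside its range is refused whole. The fingers move at their own pace and stop on an object; FORCE is the grip in N (left out, the last holds). Time passes only in rows, so rows that repeat a pose let the fingers close, or fill a call up. It gives the time, the measured TCP pose, the force and the opening at its end, in the units of the state.
- read_state(): the state, without advancing time (a new reading comes with each control period).
- get_image(name): name is "scene" or "side" or "wrist"; returns a dict with "frame" (420x560x3 uint8, red, green, blue), "range_z" (420x560 float32, m along the optical axis (not along the pixel's ray), 0 where there is no reading), "camera_matrix" (3x3 intrinsics, pixels), "k1" (the pictures are not rectified: a ray, as slopes to the right and down, at radius r is drawn at 1 + k1 r^2 times it, then the intrinsics apply), "xyz" and "attitude" of the camera in the world. Camera axes: x right, y up, looking along -z (the intrinsics and any distortion apply to the point x, -y, -z); pixel columns grow to the right and rows downward; lengths in m; the calibration is good to about 2 mm. A picture is of the moment at which its call begins.
- finish_job(): hands the job in, once; it reports no verdict.
The state is a dict: "time_s": time; "q": joint angles; "dq": joint speeds; "joint_efforts": joint torques, N m; "tcp_pos": TCP position; "tcp_rot": TCP orientation; "wrist_force": force on the tool from outside, world axes, zero at the start; "torque": the same for the moment, N m; "grip_width": finger opening in m.
Only numpy, scipy, OpenCV 4.12 (cv2) and the standard library are available. Lean on these libraries where they do the work, as an engineer would, in place of code of your own. Each camera call takes 0.05 s, during which the arm holds its last target. There are 200 camera calls.

TASK

Lock up the small white cabinet with the fingertips alone: gently push its door fully shut, then lightly tap the locking code on the coloured keys on its top - yellow, then blue, then red - letting each key come back up before the next. Press no other key and no key before the door is shut, do not lift or shift the cabinet, and leave the bottle, egg cup, flashlight and lint comb where they are.

Things in the scene. Friction and masses are not known exactly. Their poses are not given: they have to be found in the camera images.
- cabinet: white plastic cabinet, loose on the shelf, 3.4 kg, 160 mm deep (x), 200 wide (y), 170 tall; origin at the centre of its underside, z up; the door is on its -x face, +y is left as one faces the door. Six square 28 mm keys on its flat top, two rows of three, 42 mm apart; front row 40 mm ahead (-x) of centre. A push of 25 N is too rough and may shove or tip it.
- door (a joint): door angle in rad, 0 fully shut, growing as the free edge swings out to -x; hinge upright at the left (+y) front edge. White panel 10 mm thick, 196 wide, top 3 mm below the cabinet's; grey pull 7 mm proud at the free edge. Starts ajar, 0.3 to 0.6. Under 1 N moves it; it stays where left, the magnetic catch does not draw it in: push until it stops.
- door_push (a point): a good place to push: on the outer face of the door panel, 135 mm from the hinge, 38 mm below the cabinet's top (with the door shut: 90 mm ahead (-x) of the cabinet's centre and 37 mm to its right (-y)). The axes are the door's: -x points straight out of its outer face, +y along the face to the hinge, z up.
- key_blue (a joint): travel of the blue key in m: 0 up, 0.005 fully down (stop). It moves straight down, springs back by itself, counts as tapped from 0.003, and needs about 1 N to start and 4 N to reach the stop.
- blue_top (a point): centre of the top face of the blue key (front row, left, seen from the door side looking along the cabinet's +x; left is its +y); 11.5 mm above the cabinet's top
- key_green (a joint): travel of the green key in m: 0 up, 0.005 fully down (stop). It moves straight down, springs back by itself, counts as tapped from 0.003, and needs about 1 N to start and 4 N to reach the stop.
- green_top (a point): centre of the top face of the green key (front row, middle, seen from the door side looking along the cabinet's +x; left is its +y); 11.5 mm above the cabinet's top
- key_yellow (a joint): travel of the yellow key in m: 0 up, 0.005 fully down (stop). It moves straight down, springs back by itself, counts as tapped from 0.003, and needs about 1 N to start and 4 N to reach the stop.
- yellow_top (a point): centre of the top face of the yellow key (front row, right, seen from the door side looking along the cabinet's +x; left is its +y); 11.5 mm above the cabinet's top
- key_white (a joint): travel of the white key in m: 0 up, 0.005 fully down (stop). It moves straight down, springs back by itself, counts as tapped from 0.003, and needs about 1 N to start and 4 N to reach the stop.
- white_top (a point): centre of the top face of the white key (back row, left, seen from the door side looking along the cabinet's +x; left is its +y); 11.5 mm above the cabinet's top
- key_red (a joint): travel of the red key in m: 0 up, 0.005 fully down (stop). It moves straight down, springs back by itself, counts as tapped from 0.003, and needs about 1 N to start and 4 N to reach the stop.
- red_top (a point): centre of the top face of the red key (back row, middle, seen from the door side looking along the cabinet's +x; left is its +y); 11.5 mm above the cabinet's top
- key_black (a joint): travel of the black key in m: 0 up, 0.005 fully down (stop). It moves straight down, springs back by itself, counts as tapped from 0.003, and needs about 1 N to start and 4 N to reach the stop.
- black_top (a point): centre of the top face of the black key (back row, right, seen from the door side looking along the cabinet's +x; left is its +y); 11.5 mm above the cabinet's top
- bottle: green glass bottle with a steel twist cap, standing, 56 mm across and 155 mm tall; origin at the centre of its foot. Only stands by.
- egg_cup: white ceramic egg cup on a foot, 50 mm across and 64 mm tall; origin at the centre of its foot. Only stands by.
- flashlight: black plastic flashlight with a toggle switch, lying level, 150 mm long and 42 mm across; origin on the shelf under its middle, its x axis runs along it towards the lamp. Only stands by.
- lint_comb: flat steel lint comb, lying, about 120 mm long, 70 mm across its row of teeth, 8 mm thick; origin under the middle of it, its x axis runs from handle to teeth. Only stands by.

How it is judged:
On the way, in this order (a step that is already met when the one before it is completed fails the run):
1. the door is pushed shut, no key pressed (value of joint door below 0.025 rad and value of joint each of key_blue, key_green, key_yellow, key_white, key_red, key_black below 0.0015 m), for 0.2 s.
2. yellow key tapped alone (value of joint key_yellow above 0.003 m and value of joint door below 0.03 rad and value of joint each of key_blue, key_green, key_white, key_red, key_black below 0.0015 m), for 0.02 s.
3. all keys up again (value of joint each of key_blue, key_green, key_yellow, key_white, key_red, key_black below 0.0015 m), for 0.02 s.
4. blue key tapped alone (value of joint key_blue above 0.003 m and value of joint door below 0.03 rad and value of joint each of key_green, key_yellow, key_white, key_red, key_black below 0.0015 m), for 0.02 s.
5. all keys up again (all of step 3), for 0.02 s.
6. red key tapped alone (value of joint key_red above 0.003 m and value of joint door below 0.03 rad and value of joint each of key_blue, key_green, key_yellow, key_white, key_black below 0.0015 m), for 0.02 s.
At the end, for the whole second after the job is handed in: the door is shut (within 0.03 rad), all keys are up, the cabinet is within 12 mm and every bystander within 15 mm of where it began, all at rest (all of step 5 and value of joint door below 0.03 rad and linear speed of each of bottle, egg_cup, flashlight, lint_comb, cabinet below 0.02 m/s and distance of cabinet from where it was at the start of the episode below 0.012 m and distance of each of bottle, egg_cup, flashlight, lint_comb from where it was at the start of the episode below 0.015 m); the robot touches nothing.
It fails at once if a key outside the code is pressed (value of joint any of key_green, key_white, key_black above 0.0025 m).
It fails at once if a key is pressed while the door is open (value of joint door above 0.05 rad and value of joint any of key_blue, key_green, key_yellow, key_white, key_red, key_black above 0.0025 m).
It fails at once if the door or a key is pushed roughly (25 N or more) or the door is slammed (2 rad/s or more) (contact force between any of the arm, the fingers and cabinet above 25 N or velocity of joint door below -2 rad/s).
It fails at once if the cabinet is shoved, lifted or tipped (distance of cabinet from where it was at the start of the episode above 0.015 m or height (world z) of cabinet above 0.006 m or angle between cabinet's own z axis and vertical above 0.06 rad).
It fails at once if a bystander is shifted, lifted or tipped (distance of any of bottle, egg_cup, flashlight, lint_comb from where it was at the start of the episode above 0.02 m or angle between any of bottle, egg_cup, flashlight, lint_comb's own z axis and vertical above 0.25 rad).
It also fails if it takes over 56 s, if anything falls off the work surface, if the arm or the gripper's body presses on something with over 40 N, if the wrist force passes 120 N, or if a joint passes its speed limit or range.

## Working session

There is one attempt and no reset: what is moved stays moved. The work goes in short steps, Python scripts to look and compute and a shell command to move; the robot and the scene stay as the last step left them, time stands still between calls to the robot, and variables do not carry over. Pictures are saved under pics/ and viewed, about 8 in all and at most 12, crops included, and the job is handed in when it is done.

```bash
mkdir -p pics; ls; cat > h.py <<'E'
from bench import *
import numpy as np, cv2
from scipy.spatial.transform import Rotation as R
def snap(name,out):
    im=get_image(name); np.save('pics/'+out+'.npy',im,allow_pickle=True)
    cv2.imwrite('pics/'+out+'.png',cv2.cvtColor(im['frame'],cv2.COLOR_RGB2BGR)); return im
def load(out): return np.load('pics/'+out+'.npy',allow_pickle=True).item()
def att(im):
    a=np.array(im['attitude'],float); return R.from_matrix(a) if a.shape==(3,3) else R.from_quat(a)
def px(im,u,v,z=None):
    "world point of pixel(s); z: depth override"
    u=np.atleast_1d(u);v=np.atleast_1d(v)
    K=np.array(im['camera_matrix']);d=np.array([im['k1'],0,0,0,0.])
    s=cv2.undistortPoints(np.stack([u,v],-1).astype(np.float64).reshape(-1,1,2),K,d).reshape(-1,2)
    Z=im['range_z'][v.astype(int),u.astype(int)]
    c=np.stack([s[:,0]*Z,-s[:,1]*Z,-Z],-1)
    return att(im).apply(c)+np.array(im['xyz'])
E
python3 - <<'E'
from h import *
for n in('scene','side'):
    im=snap(n,n+'0'); print(n,im['xyz'],im['attitude'],im['k1'],im['camera_matrix'])
print(read_state())
a=cv2.imread('pics/scene0.png')
E
```

```text
pics
scene [ 1.08707016 -0.25953262  0.80684996] [0.28309895 0.15049465 0.4499077  0.83354028] -0.07351909972781175 [[380.67250114   0.         277.14075007]
 [  0.         380.67250114 205.7212396 ]
 [  0.           0.           1.        ]]
side [ 0.46949894 -0.74838001  0.59227119] [ 0.49307858 -0.05039017 -0.10810429  0.86177016] -0.039599149327777486 [[420.95214158   0.         284.30317643]
 [  0.         420.95214158 220.88200032]
 [  0.           0.           1.        ]]
{'time_s': 0.1, 'q': array([ 1.11250585,  0.61581813, -0.01262095,  1.42473859,  0.00807622,
        1.10340452, -0.04038849]), 'dq': array([-0.00120728, -0.00182666,  0.00039936, -0.00401591, -0.00078169,
        0.00070902,  0.00154715]), 'joint_efforts': array([ 5.58127740e-04, -4.60044372e+01,  2.09726323e-01, -1.66245639e+01,
       -6.12203800e-02,  1.69197097e-02,  1.13529086e-04]), 'tcp_pos': array([ 0.27174211, -0.58968199,  0.21759986]), 'tcp_rot': array([ 9.76776865e-01,  2.14255949e-01, -2.50959559e-04, -1.13213174e-03]), 'wrist_force': array([-0.31665147, -0.21114624, -0.05693375]), 'torque': array([-0.02977793,  0.04497198, -0.01609322]), 'grip_width': 0.0926384643416073}
```

View pics/scene0.png

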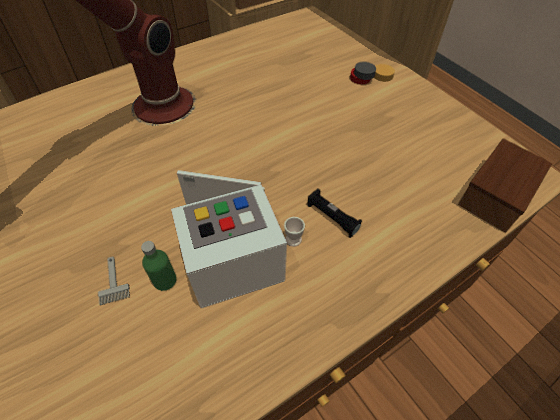

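View pics/side0.png

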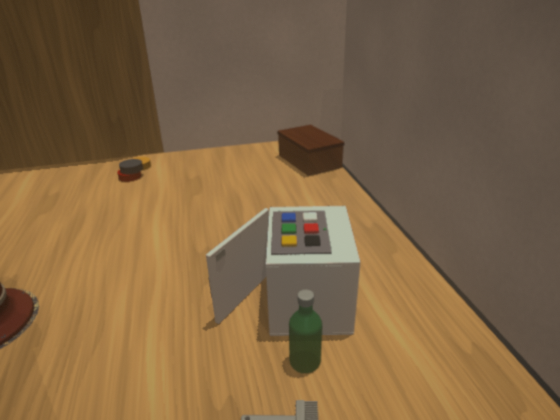

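Scene: keys yellow (201,214), green (222,209), blue (241,203), black (206,230), red (227,224), white (247,218). The door is ajar from (180,172) to (260,185). The bottle is at (160,270), the comb at (114,280), the egg cup at (293,231) and the flashlight at (333,212). Side: blue (289,216), yellow (289,240), black (312,241); the door's free edge runs from (210,258) to (217,316).

```bash
python3 - <<'E'
from h import *
np.set_printoptions(precision=4,suppress=True)
names=['yellow','green','blue','black','red','white']
lx=[-.04]*3+[.002]*3; ly=[-.042,0,.042]*2
L=np.stack([lx,ly],-1)
pk={'scene':[(201,214),(222,209),(241,203),(206,230),(227,224),(247,218)],
'side':[(289,240),(289,228),(289,216),(312.5,240.5),(311,228),(310,216.5)]}
for n in pk:
    im=load(n+'0'); p=np.array(pk[n]); P=px(im,p[:,0],p[:,1]); print(n);print(P)
    A=P[:,:2]; a=A-A.mean(0); l=L-L.mean(0)
    th=np.arctan2((l[:,0]*a[:,1]-l[:,1]*a[:,0]).sum(),(l*a).sum())
    c,s=np.cos(th),np.sin(th);Rm=np.array([[c,-s],[s,c]])
    o=A.mean(0)-Rm@L.mean(0); print('th',th,'centre',o,'res',(A-o-L@Rm.T).round(4).tolist())
    d=lambda X,Y:(o+Rm@[X,Y]).round(4)
    # point cloud in cabinet frame
    v,u=np.mgrid[100:380,90:400]; Q=px(im,u.ravel(),v.ravel()); q=(Q[:,:2]-o)@Rm
    m=(Q[:,2]>.03)&(Q[:,2]<.175)&(q[:,0]<-.095)&(q[:,0]>-.26)&(abs(q[:,1])<.15)
    m&=Q[:,2]>.1
    if m.sum()>20:
        f=np.polyfit(q[m,1],q[m,0],1); r=q[m,0]-np.polyval(f,q[m,1]); k=abs(r)<.008; f=np.polyfit(q[m,1][k],q[m,0][k],1); print('door n',m.sum(),'slope->angle',np.arctan(f[0]),f,'y range',q[m,1].min(),q[m,1].max(),'xmin',q[m,0].min())
    top=(abs(Q[:,2]-.17)<.006)&(abs(q[:,0])<.1)&(abs(q[:,1])<.12)
    print('top x',np.percentile(q[top,0],[1,99]),'y',np.percentile(q[top,1],[1,99]))
    # others
    for nm,(a0,b0) in {'scene':{'bottlecap':(150,247),'egg':(293,231),'fl1':(314,198),'fl2':(352,229),'combtip':(114,295)},'side':{'cap':(306,299),'comb':(306,410)}}[n].items(): print(nm,px(im,a0,b0)[0])
E
```

```text
scene
[[ 0.6209 -0.1359  0.1802]
 [ 0.6336 -0.094   0.1808]
 [ 0.6409 -0.0531  0.18  ]
 [ 0.6624 -0.1454  0.1812]
 [ 0.6732 -0.1039  0.1824]
 [ 0.6804 -0.062   0.1793]]
th -0.22608158418948293 centre [ 0.6704 -0.1033] res [[-0.0011, -0.0007], [0.0022, 0.0003], [0.0, 0.0003], [-0.0006, -0.0007], [0.0009, -0.0001], [-0.0014, 0.0008]]
door n 1288 slope->angle 0.5319506123588339 [ 0.5885 -0.1451] y range -0.06866165272743138 0.09538881672742501 xmin -0.19343522118204806
top x [-0.0844  0.0757] y [-0.0992  0.0983]
bottlecap [ 0.6207 -0.254   0.1564]
egg [0.6735 0.0634 0.0198]
fl1 [0.6269 0.1616 0.0346]
fl2 [0.7585 0.178  0.0408]
combtip [ 0.5873 -0.3719  0.0054]
side
[[ 0.6184 -0.1367  0.1805]
 [ 0.6281 -0.0983  0.1813]
 [ 0.6392 -0.0543  0.181 ]
 [ 0.6582 -0.1495  0.1806]
 [ 0.6676 -0.1093  0.1813]
 [ 0.6785 -0.0661  0.1803]]
th -0.25614133265171435 centre [ 0.6667 -0.1072] res [[0.001, 0.001], [0.0001, -0.0012], [0.0006, 0.0021], [0.0002, -0.0012], [-0.0011, -0.0016], [-0.0007, 0.001]]
door n 1923 slope->angle 0.5198672996704583 [ 0.5724 -0.1418] y range -0.06831532575411196 0.09472340425452024 xmin -0.18739870057878674
top x [-0.0808  0.0785] y [-0.0948  0.103 ]
cap [ 0.6118 -0.2688  0.1557]
comb [ 0.5885 -0.3531  0.0041]
```

```bash
python3 -m handwheel '[[0.037,-0.04,0,0,0,0.14,-1],[0.074,-0.08,0,0,0,0.28,-1],[0.111,-0.12,0,0,0,0.42,-1],[0.147,-0.16,0,0,0,0.56,-1],[0.184,-0.199,0,0,0,0.672,-1]]' 5; python3 - <<'E'
from h import *
s=read_state(); p=s['tcp_pos']; r=R.from_quat(s['tcp_rot']); print(p,r.as_matrix().round(4).tolist())
print(r.inv().apply(np.array([.440,-.075,.218])-p))
E
```

```text
time_s: 0.72
tcp_pos: [0.356, -0.3306, 0.2184]
tcp_rot: [0.993, -0.122, -0.0, -0.0]
wrist_force: [1.3, 1.0, 0.4]
grip_width: 0.0473
[ 0.35604535 -0.33057533  0.21841312] [[0.9704, -0.2417, -0.0003], [-0.2417, -0.9704, 0.0006], [-0.0004, -0.0005, -1.0]]
[ 0.01970082 -0.26828879  0.00055076]
```

```bash
python3 -m handwheel '[[0.004,-0.055,0,0,0,0,-1],[0.008,-0.11,0,0,0,0,-1],[0.012,-0.165,0,0,0,0,-1],[0.016,-0.22,0,0,0,0,-1],[0.019,-0.268,0,0,0,0,-1]]'; python3 -m handwheel '[[0,0,0.03,0,0,0,-1],[0,0,0.06,0,0,0,-1],[0,0,0.08,0,0,0,-1],[0,0,0.086,0,0,0,-1],[0,0,0.086,0,0,0,-1]]'; python3 - <<'E'
from h import *
a=snap('wrist','w1')['frame']; b=snap('side','s1')['frame']
im=load('s1'); 
cv2.imwrite('pics/both1.png',np.hstack([cv2.resize(a,(400,300)),cv2.resize(b[150:350,130:397],(400,300))])[:,:,::-1])
s=read_state(); p=s['tcp_pos']; print(p,s['wrist_force'],s['grip_width'])
o=np.array([.669,-.105]);t=-.243; Rm=np.array([[np.cos(t),-np.sin(t)],[np.sin(t),np.cos(t)]]); print('cab frame',(p[:2]-o)@Rm)
E
```

```text
time_s: 1.35
tcp_pos: [0.4382, -0.0746, 0.2186]
tcp_rot: [0.993, -0.119, -0.0, -0.0]
wrist_force: [0.6, -0.5, -0.5]
grip_width: 0.001
time_s: 1.98
tcp_pos: [0.4381, -0.0768, 0.1327]
tcp_rot: [0.993, -0.12, -0.0, -0.0]
wrist_force: [0.2, 0.6, -0.6]
grip_width: 0.0005
[ 0.43862809 -0.07691302  0.13333982] [-0.65917889 -0.76962468  0.6969954 ] 0.00041325127259671815
cab frame [-0.23036186 -0.02816927]
```

View pics/both1.png

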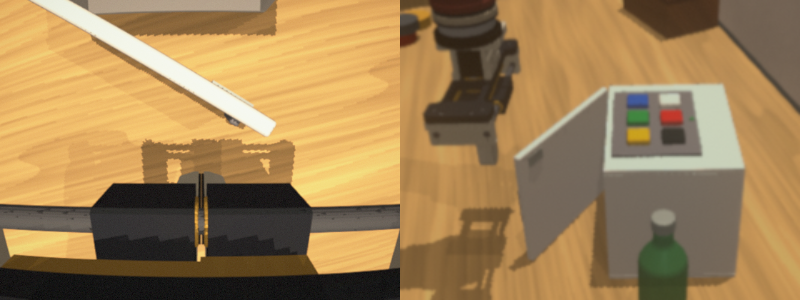

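Wrist view (left): the door's free edge is at (272,125) and the pull at about (232,120), near the finger's path at x=200. The side view shows the fingers well clear in front. I'll shift 15 mm towards the hinge and start the push.

```bash
python3 -m handwheel '[[0,-0.015,0,0,0,0,-1],[0.015,-0.015,0,0,0,0,-1],[0.03,-0.015,0,0,0,0,-1],[0.045,-0.015,0,0,0,0,-1],[0.052,-0.015,0,0,0,0,-1]]'; python3 -m handwheel '[[0.007,0,0,0,0,0,-1],[0.014,0,0,0,0,0,-1],[0.021,0,0,0,0,0,-1],[0.028,0,0,0,0,0,-1],[0.035,0,0,0,0,0,-1]]';  python3 -m handwheel '[[0.007,0,0,0,0,0,-1],[0.014,0,0,0,0,0,-1],[0.019,0,0,0,0,0,-1],[0.023,0,0,0,0,0,-1],[0.027,0,0,0,0,0,-1]]'
```

```text
time_s: 2.7
tcp_pos: [0.4932, -0.0736, 0.1331]
tcp_rot: [0.993, -0.119, 0.001, -0.0]
wrist_force: [-0.8, 0.1, 0.0]
grip_width: 0.0003
time_s: 3.32
tcp_pos: [0.5265, -0.083, 0.1327]
tcp_rot: [0.993, -0.12, -0.0, -0.0]
wrist_force: [0.1, 0.3, 0.2]
grip_width: 0.0006
time_s: 3.95
tcp_pos: [0.5525, -0.0894, 0.1327]
tcp_rot: [0.993, -0.12, -0.0, -0.0]
wrist_force: [-0.7, 0.4, 0.6]
grip_width: 0.0004
```

```bash
cat > door.py <<'E'
from h import *
import sys
np.set_printoptions(precision=4,suppress=True)
o=np.array([.669,-.105]);t=-.243; Rm=np.array([[np.cos(t),-np.sin(t)],[np.sin(t),np.cos(t)]])
s=read_state(); p=s['tcp_pos']; print('tcp cab',(p[:2]-o)@Rm,p[2],s['wrist_force'])
im=snap('side',sys.argv[1])
v,u=np.mgrid[100:380,150:400]; Q=px(im,u.ravel(),v.ravel()); q=(Q[:,:2]-o)@Rm
f=im['frame'][100:380,150:400].reshape(-1,3).astype(int); g=(f.max(1)-f.min(1)<30)&(f.mean(1)>90)
m=g&(abs(Q[:,2]-.166)<.004)&(q[:,0]<-.075)&(q[:,0]>-.25)&(q[:,1]>-.11)&(q[:,1]<.12)
for lo in np.arange(-.1,.1,.025):
    k=m&(q[:,1]>=lo)&(q[:,1]<lo+.025)
    if k.any(): print(round(lo+.0125,3),k.sum(),'xmin',np.percentile(q[k,0],5))
cv2.imwrite('pics/%s_c.png'%sys.argv[1],cv2.resize(im['frame'][170:350,180:420],(800,600))[:,:,::-1])
E
python3 door.py s2
```

```text
tcp cab [-0.1169 -0.0129] 0.13266334874141955 [-0.7333  0.4109  0.5534]
-0.088 66 xmin -0.10851412992761682
-0.063 62 xmin -0.1076830069670179
-0.038 56 xmin -0.10713506907511465
-0.013 24 xmin -0.10592837186743578
0.012 15 xmin -0.08195885058455882
0.037 11 xmin -0.08906114567155674
0.062 15 xmin -0.08309517270481243
0.087 13 xmin -0.08473212674487325
```

View pics/s2_c.png

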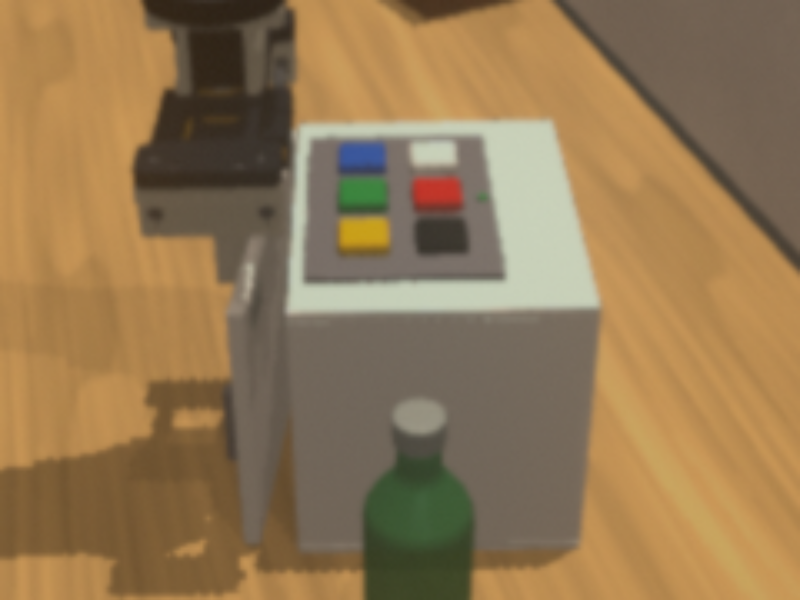

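The crop shows the door nearly shut, with its free edge at (240,300) and a gap to the cabinet corner at (290,310). The cabinet looks unmoved. I'll continue more slowly.

```bash
python3 -m handwheel '[[0.004,0,0,0,0,0,-1],[0.008,0,0,0,0,0,-1],[0.011,0,0,0,0,0,-1],[0.013,0,0,0,0,0,-1],[0.015,0,0,0,0,0,-1]]'; python3 door.py s3
```

```text
time_s: 4.62
tcp_pos: [0.566, -0.0927, 0.1326]
tcp_rot: [0.993, -0.12, -0.001, -0.0]
wrist_force: [-5.0, 0.2, 3.0]
grip_width: 0.0004
tcp cab [-0.1029 -0.0129] 0.13259030640310313 [-4.9853  0.1664  2.9751]
-0.088 65 xmin -0.08847630246610877
-0.063 62 xmin -0.09119453235804999
-0.038 63 xmin -0.09287924664936804
-0.013 11 xmin -0.090484068844317
```

```bash
python3 -m handwheel '[[0.0005,0,0,0,0,0,-1],[0.0005,0,0,0,0,0,-1],[0.001,0,0,0,0,0,-1],[0.001,0,0,0,0,0,-1],[0.001,0,0,0,0,0,-1]]'; python3 door.py s4
```

```text
time_s: 5.3
tcp_pos: [0.566, -0.0927, 0.1326]
tcp_rot: [0.993, -0.12, -0.002, -0.0]
wrist_force: [-5.9, 0.4, 3.8]
grip_width: 0.0002
tcp cab [-0.1029 -0.0129] 0.1325568121389204 [-5.8702  0.3671  3.7656]
-0.088 57 xmin -0.0884568775780009
-0.063 60 xmin -0.09129806230094013
-0.038 56 xmin -0.0929233779336486
-0.013 10 xmin -0.09059852960706521
```

View pics/s4_c.png

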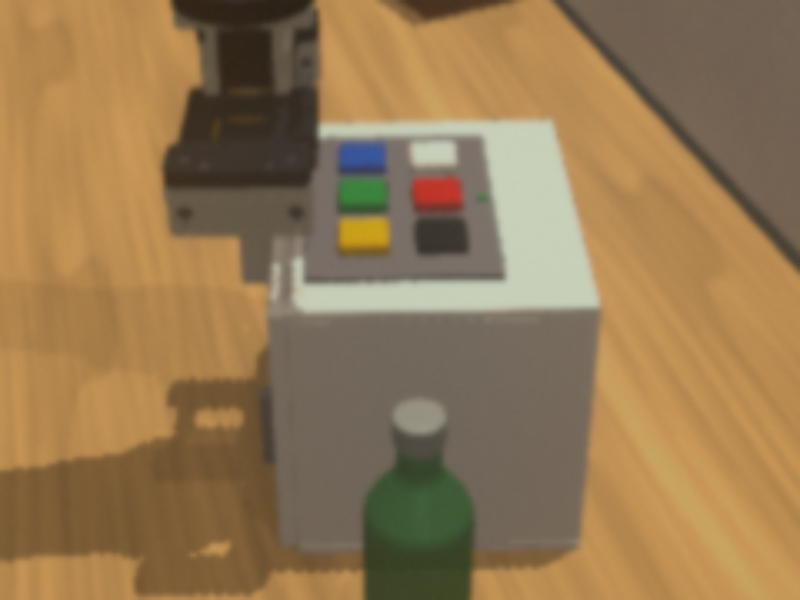

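The door is flush: there is a straight seam at (290,310–540), and the force rose to 6 N without any motion. Next I retreat, rise and go over yellow.

```bash
python3 -m handwheel '[[-0.02,0,0,0,0,0,-1],[-0.04,0,0,0,0,0,-1],[-0.04,0,-0.04,0,0,0,-1],[-0.04,0,-0.08,0,0,0,-1],[-0.04,0,-0.1,0,0,0,-1]]'; python3 - <<'E'
from h import *
s=read_state(); p=s['tcp_pos']; r=R.from_quat(s['tcp_rot']); print(p,s['wrist_force'])
print(r.inv().apply(np.array([.6198,-.1366,.2])-p).round(4))
E
```

```text
time_s: 5.98
tcp_pos: [0.5318, -0.0838, 0.2354]
tcp_rot: [0.993, -0.12, 0.004, -0.0]
wrist_force: [-0.1, -1.1, -0.4]
grip_width: 0.0006
[ 0.53176523 -0.08382761  0.23544558] [-0.0981071  -1.09048551 -0.42279005]
[0.0978 0.0304 0.0362]
```

```bash
python3 -m handwheel '[[0.03,0.01,0,0,0,0,-1],[0.06,0.02,0,0,0,0,-1],[0.098,0.03,0,0,0,0,-1],[0.098,0.03,0.02,0,0,0,-1],[0.098,0.03,0.036,0,0,0,-1]]'; python3 - <<'E'
from h import *
s=read_state(); p=s['tcp_pos']; print(p,s['wrist_force'])
a=snap('wrist','w5')['frame']; b=snap('side','s5')['frame'];c=snap('scene','c5')['frame']
cv2.imwrite('pics/both5.png',np.vstack([np.hstack([cv2.resize(a,(400,300)),cv2.resize(b[190:280,240:360],(400,300))]),np.hstack([cv2.resize(c[165:255,165:285],(400,300)),np.zeros((300,400,3),np.uint8)])])[:,:,::-1])
E
```

```text
time_s: 6.6
tcp_pos: [0.6181, -0.1362, 0.1957]
tcp_rot: [0.993, -0.12, 0.001, -0.0]
wrist_force: [0.3, -0.7, -0.1]
grip_width: 0.0003
[ 0.61814191 -0.13616706  0.19572919] [ 0.29215658 -0.66053326 -0.12517419]
```

View pics/both5.png

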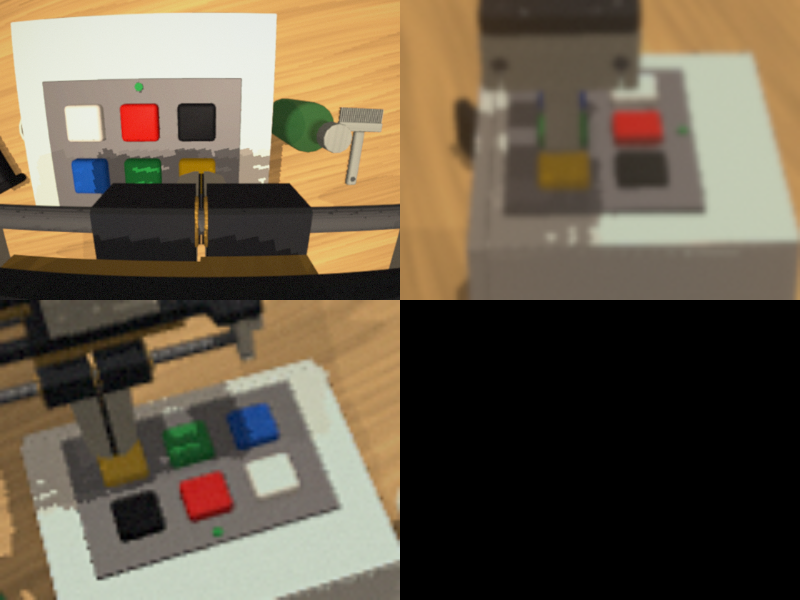

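Wrist view (left): the fingertips at (200,175) are centred on yellow at (198,170). The scene crop agrees, with the tip on the yellow key's rear edge at (120,455). The cabinet is unmoved. Pressing gently, with 2 mm added in tool x.

```bash
python3 -m handwheel '[[0.002,0,0.008,0,0,0,-1],[0.002,0,0.012,0,0,0,-1],[0.002,0,0.015,0,0,0,-1],[0.002,0,0.017,0,0,0,-1],[0.002,0,0.018,0,0,0,-1]]'
```

```text
time_s: 7.38
tcp_pos: [0.6191, -0.1365, 0.1791]
tcp_rot: [0.993, -0.12, 0.0, -0.0]
wrist_force: [-0.7, 0.8, 2.5]
grip_width: 0.0007
```

```bash
python3 -m handwheel '[[0,0,0.001,0,0,0,-1],[0,0,0.002,0,0,0,-1],[0,0,0.003,0,0,0,-1],[0,0,0.003,0,0,0,-1],[0,0,0.003,0,0,0,-1]]'
```

```text
time_s: 8.0
tcp_pos: [0.6191, -0.1365, 0.1768]
tcp_rot: [0.993, -0.12, 0.0, -0.0]
wrist_force: [-1.7, 0.1, 7.5]
grip_width: 0.0005
```

Force is 7.5 N, above the 4 N needed for the stop, so yellow is fully down. Lift and move to blue.

```bash
python3 -m handwheel '[[0,0,-0.012,0,0,0,-1],[0,0,-0.03,0,0,0,-1],[0,-0.042,-0.03,0,0,0,-1],[0,-0.084,-0.03,0,0,0,-1],[0,-0.084,-0.021,0,0,0,-1]]'; python3 - <<'E'
from h import *
s=read_state(); p=s['tcp_pos']; r=R.from_quat(s['tcp_rot']);print(p,s['wrist_force'],r.inv().apply(np.array([.6398,-.055,.1957])-p).round(4))
a=snap('wrist','w6')['frame']; b=snap('side','s6')['frame'];c=snap('scene','c6')['frame']
cv2.imwrite('pics/both6.png',np.vstack([np.hstack([cv2.resize(a,(400,300)),cv2.resize(b[190:280,240:360],(400,300))]),np.hstack([cv2.resize(c[165:255,165:285],(400,300)),np.zeros((300,400,3),np.uint8)])])[:,:,::-1])
E
```

```text
time_s: 8.62
tcp_pos: [0.6404, -0.0489, 0.197]
tcp_rot: [0.993, -0.116, 0.001, -0.002]
wrist_force: [-0.4, -0.3, 0.4]
grip_width: 0.0005
[ 0.64044225 -0.04892468  0.19696347] [-0.38594379 -0.27635507  0.35541593] [0.0008 0.0061 0.0012]
```

View pics/both6.png

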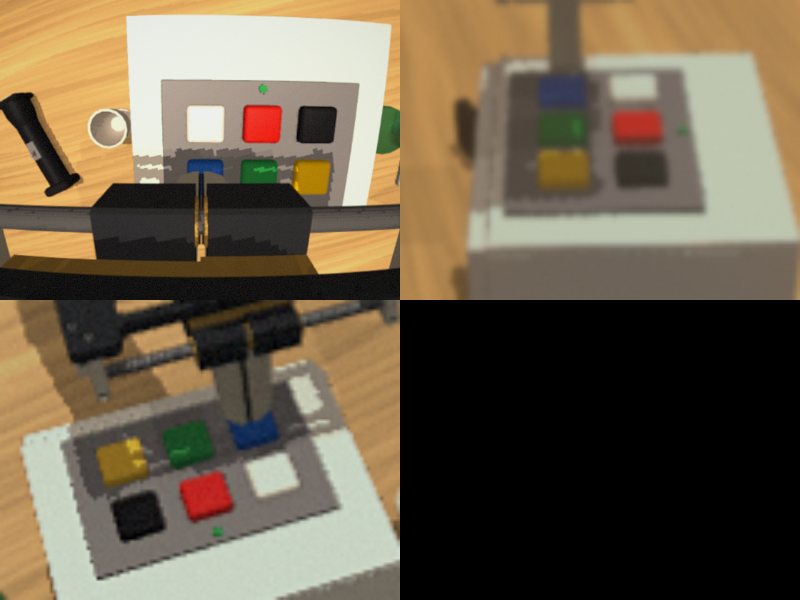

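Wrist view: the tip at (200,175) is over blue at (205,168), still settling. Yellow is up and the door shut. Pressing blue.

```bash
python3 -m handwheel '[[0,0,0.002,0,0,0,-1],[0,0,0.01,0,0,0,-1],[0,0,0.014,0,0,0,-1],[0,0,0.017,0,0,0,-1],[0,0,0.0185,0,0,0,-1]]';python3 -m handwheel '[[0,0,0.001,0,0,0,-1],[0,0,0.0015,0,0,0,-1],[0,0,0.0025,0,0,0,-1],[0,0,0.0025,0,0,0,-1],[0,0,0.0025,0,0,0,-1]]'
```

```text
time_s: 9.4
tcp_pos: [0.6386, -0.0556, 0.1783]
tcp_rot: [0.993, -0.12, -0.0, 0.0]
wrist_force: [-2.3, -0.3, 2.6]
grip_width: 0.0004
time_s: 10.02
tcp_pos: [0.6386, -0.0555, 0.1769]
tcp_rot: [0.993, -0.12, -0.0, 0.0]
wrist_force: [-3.8, -1.6, 7.3]
grip_width: 0.0004
```

Blue is at its stop (7.3 N). Lift and move to red.

```bash
python3 -m handwheel '[[0,0,-0.012,0,0,0,-1],[0,0,-0.03,0,0,0,-1],[0.022,0.021,-0.03,0,0,0,-1],[0.043,0.042,-0.03,0,0,0,-1],[0.043,0.042,-0.021,0,0,0,-1]]'; python3 - <<'E'
from h import *
s=read_state(); p=s['tcp_pos']; r=R.from_quat(s['tcp_rot']);print(p,s['wrist_force'],r.inv().apply(np.array([.6705,-.1058,.1957])-p).round(4))
a=snap('wrist','w7')['frame']; b=snap('side','s7')['frame'];c=snap('scene','c7')['frame']
cv2.imwrite('pics/both7.png',np.vstack([np.hstack([cv2.resize(a,(400,300)),cv2.resize(b[190:280,240:360],(400,300))]),np.hstack([cv2.resize(c[165:255,165:285],(400,300)),np.zeros((300,400,3),np.uint8)])])[:,:,::-1])
E
```

```text
time_s: 10.65
tcp_pos: [0.6722, -0.1083, 0.1968]
tcp_rot: [0.993, -0.122, 0.002, 0.0]
wrist_force: [0.6, -0.5, -0.3]
grip_width: 0.0005
[ 0.6721898  -0.10833171  0.19682048] [ 0.57179315 -0.53343848 -0.30842264] [-0.0023 -0.002   0.0011]
```

View pics/both7.png

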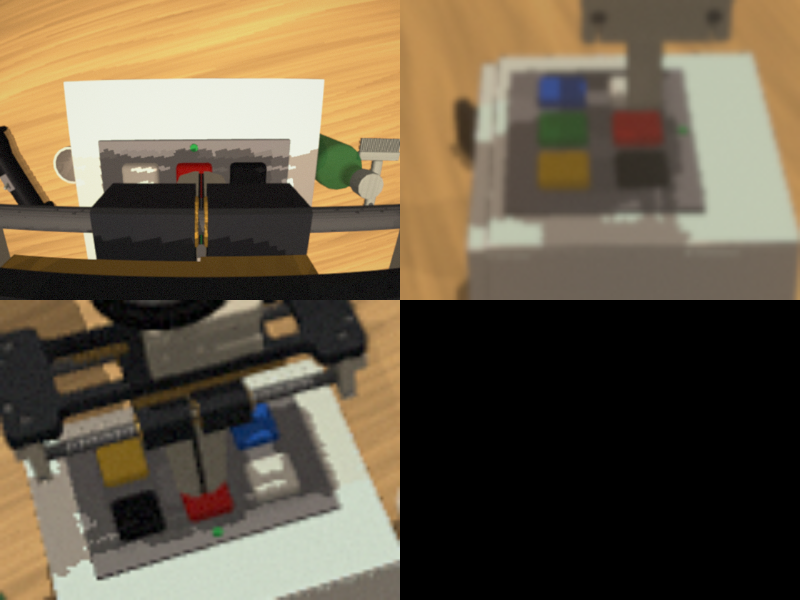

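The tip at (200,175) is over red at (194,172), with blue and yellow up. Pressing red.

```bash
python3 -m handwheel '[[0,0,0.002,0,0,0,-1],[0,0,0.01,0,0,0,-1],[0,0,0.014,0,0,0,-1],[0,0,0.017,0,0,0,-1],[0,0,0.0185,0,0,0,-1]]';python3 -m handwheel '[[0,0,0.001,0,0,0,-1],[0,0,0.0015,0,0,0,-1],[0,0,0.0025,0,0,0,-1],[0,0,0.0025,0,0,0,-1],[0,0,0.0025,0,0,0,-1]]'
```

```text
time_s: 11.42
tcp_pos: [0.6704, -0.1054, 0.1784]
tcp_rot: [0.993, -0.12, -0.0, -0.0]
wrist_force: [-2.9, 0.6, 2.9]
grip_width: 0.0007
time_s: 12.05
tcp_pos: [0.6705, -0.1054, 0.1769]
tcp_rot: [0.993, -0.12, -0.0, -0.0]
wrist_force: [-4.6, 2.2, 7.3]
grip_width: 0.0005
```

Red is at its stop. Lift clear, back away and check.

```bash
python3 -m handwheel '[[0,0,-0.012,0,0,0,-1],[0,0,-0.04,0,0,0,-1],[0,0,-0.08,0,0,0,-1],[-0.06,0,-0.1,0,0,0,-1],[-0.12,0,-0.1,0,0,0,-1]]';  python3 -m handwheel '[[-0.05,0,0,0,0,0,-1],[-0.1,0,0,0,0,0,-1],[-0.1,0,0,0,0,0,-1],[-0.1,0,0,0,0,0,-1],[-0.1,0,0,0,0,0,-1]]'; python3 - <<'E'
from h import *
a=snap('scene','c8')['frame']; b=snap('side','s8')['frame']
cv2.imwrite('pics/both8.png',np.hstack([cv2.resize(a[150:320,80:380],(400,300)),cv2.resize(b[150:420,150:410],(400,415))[:300]])[:,:,::-1])
for n,o,roi in(('scene0','c8',(slice(195,240),slice(190,260))),('side0','s8',(slice(205,330),slice(270,355)))):
    x=load(n)['frame'].astype(np.uint8)[roi];y=load(o)['frame'].astype(np.uint8)[roi]
    print(n,cv2.phaseCorrelate(np.float64(cv2.cvtColor(x,7)),np.float64(cv2.cvtColor(y,7))))
E
```

```text
time_s: 12.68
tcp_pos: [0.5553, -0.0784, 0.2776]
tcp_rot: [0.993, -0.12, 0.004, 0.001]
wrist_force: [0.3, 0.2, 0.1]
grip_width: 0.0009
time_s: 13.3
tcp_pos: [0.4589, -0.0542, 0.2759]
tcp_rot: [0.993, -0.12, 0.001, 0.0]
wrist_force: [0.1, -0.5, -0.1]
grip_width: 0.0006
scene0 ((-0.13341183270993184, 0.4919902213104592), 0.9134720446696764)
side0 ((-0.039235530853659384, 0.5263095454315021), 0.9818659587637959)
```

View pics/both8.png

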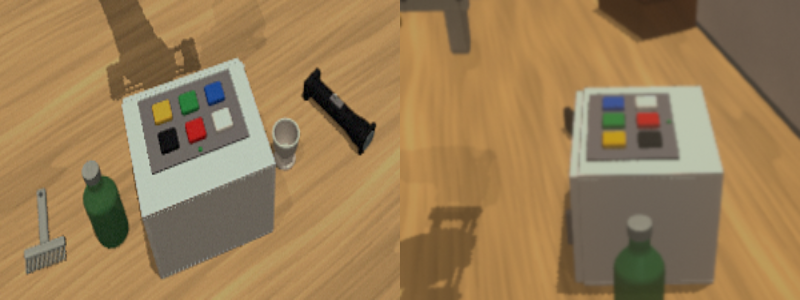

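The door is flush, all keys are up, everything is in place and the arm is clear.

```bash
python3 -c "
from bench import *
print(finish_job())"
```

```text
the job is handed in; nothing more can be done
None
```

I pushed the cabinet door shut with the closed fingertips, then tapped yellow, blue and red in that order, lifting clear after each. The job was handed in at about 13.4 s of the 56 s allowed; no verdict was reported.

- **Door:** it stopped moving as the push force rose to about 6 N, and the pictures show it flush with the cabinet.
- **Keys:** each coded key was pressed to about 7.4 N, well above the 4 N needed to reach the stop. The last pictures show all six keys up.
- **Cabinet and bystanders:** the cabinet shifted about half a pixel between the first and last pictures (roughly 1 mm). I judged the bottle, egg cup, flashlight and lint comb unmoved by eye only.
- **Hand-in:** the arm was clear of everything, with the measured wrist force near zero.

The two cameras disagreed by about 4 mm and 0.03 rad on the cabinet's pose. I used their average, and close-up views confirmed the tip was over each key. No check failed.

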